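# Click the kitchen day wheel forward to red

## Task

On the label holder, flick the tabs of the day wheel with a fingertip, its top moving forward (the side near the robot comes up and over), click by click until the red flat faces straight up at the black index lines, and do not run past red. Be gentle: the holder, tape roll, copper pan and spice tin must stay where they stand, and nothing is to be picked up. Then withdraw clear of everything.

Things in the scene. Friction and masses are not known exactly. Their poses are not given: they have to be found in the camera images.
- holder: Heavy loose label holder (1.6 kg). Origin: on the counter under the middle of the wheel; +x is forward (the way the wheel's top must move), y is the wheel's axle. Base 160 (x) by 150 mm (y -40 to +110), 12 high. Thin aluminium cheeks beside the wheel, |y| 23 to 29, |x| up to 22, reach 93 mm high, each with a black index line at x = 0. Label roll at y 40 to 100, top at 76 mm.
- axle (a point): Centre of the day wheel on its axle, 70 mm above the counter. Wheel 34 mm wide along the axle, with seven coloured flats 32 mm from the axle and, at each corner between flats (36 mm from the axle), a grey finger tab 8 mm thick, 30 mm wide, its tip 54 mm from the axle. Forward clicks bring the colours up in this order: blue, green, yellow, white, red, black, purple.
- wheel_top (a point): Middle of the flat that faces up, 102 mm above the counter. At rest one tab stands 25.7 degrees before and one 25.7 degrees beyond the vertical (x about -23 and +23 mm at their tips, 118 mm high; 124 mm as a tab passes straight up). Pushing the rear tab to where the front one stood is one click.
- day_wheel (a joint): Turn of the wheel in rad, growing as its top moves forward; 0 when red faces straight up. One click is 0.898 rad; a sprung pin draws the wheel to the nearest click (about 1 to 2 N at a tab), so it starts at about -0.898 n (white up: n = 1, yellow 2, green 3, blue 4). Nothing stops it from turning past red.
- tape_roll_mid (a point): Middle of a pale yellow roll of tape lying flat, 96 mm across, 26 mm high; loose, to be left alone.
- copper_pan_mid (a point): Middle of a small open copper pan, 90 mm across with two black side handles (about 150 mm over them), 55 mm high; loose, to be left alone.
- spice_tin_mid (a point): Middle of a steel spice tin, 68 mm across, 70 mm high; loose, to be left alone.
There are look-alikes about, which are no part of the job. Leave any pink look-alike of the holder alone.

How it is judged:
At the end, for the whole second after the job is handed in: The wheel rests at red: joint within 0.15 rad of 0 and still; the holder stands upright within 20 mm of where it was, and each of the three bystanders within 20 mm of where it was (value of joint day_wheel between -0.15 and 0.15 rad and velocity of joint day_wheel between -0.1 and 0.1 rad/s and distance of each of holder, tape_roll_mid, copper_pan_mid, spice_tin_mid from where it was at the start of the episode below 0.02 m and angle between holder's own z axis and vertical below 0.05 rad); the robot touches nothing.
It fails at once if the wheel runs past red (more than 0.6 of a click beyond it) (value of joint day_wheel above 0.539 rad).
It fails at once if the holder is lifted, tipped or shoved along (more than 20 mm or 0.15 rad) (distance of holder from where it was at the start of the episode above 0.02 m or angle between holder's own z axis and vertical above 0.15 rad).
It fails at once if the tape roll, copper pan or spice tin is shoved or lifted (more than 20 mm) (distance of any of tape_roll_mid, copper_pan_mid, spice_tin_mid from where it was at the start of the episode above 0.02 m).
It fails at once if the robot presses on the wheel or holder with more than 25 N (contact force between holder and the arm above 25 N or contact force between holder and the fingers above 25 N).
It also fails if it takes over 48 s, if anything falls off the work surface, if the arm or the gripper's body presses on something with over 40 N, if the wrist force passes 120 N, or if a joint passes its speed limit or range.

## Robot

A 7-joint arm with a two-finger parallel gripper is mounted at the origin on the work surface. World frame = base frame: x ahead of the robot, y to its left, z up, the work surface at z = 0. Lengths are in m, angles in rad, forces in N, time in s.
With the tool pointing down it reaches from about 0.4 to 0.925 m from the base axis. Payload 4.1 kg.
Tool frame: the origin (TCP) lies midway between the tips of the shut fingers; the grasp point (between the pads) lies manip.grip_depth behind it (manip.grip_depth is the distance from the TCP to the grasp point, in m); z points along the fingers, y is the direction in which the jaws open and shut (so a half turn about z gives the same grasp; the last joint's range is limited). The gripper opens to 85 mm and grips with 20 to 120 N. Pads are 22 mm wide; open, the fingers measure 114 mm over their backs; the gripper's body (76 mm by 85 mm) begins 54 mm behind the grasp point. The pads swing forward as they close: fully open they stand 13 mm farther back than shut.
Start: joints at [-1.22, 0.398, 0.045, 1.537, -0.019, 1.207, -0.051], TCP at [0.283, 0.585, 0.231] pointing down, gripper open.
Joint ranges: [-2.82, 2.82], [-0.49, 2.23], [-1.37, 1.46], [0, 2.46], [-1.36, 4.5], [0.23, 2], [-2.94, 2.94]. Speed limits (rad/s): [2.57, 2.57, 3.14, 3.14, 3.14, 3.14, 3.14].

## Interface

Orientations are given as a unit quaternion [w, x, y, z].
In Python, from plant import manip, vision gives the robot as it stands.
- The arm moves only by the tool servo_tool, never from a script. Its arguments are lists of equal length, an entry for each row: "delta_pos": the shift along the tool's x, y, z in m, a list of three; "twist": the turn about the tool's z in degrees. In form: {"delta_pos": [[x, y, z], ...], "twist": [twist, ...]}. A call has 1 to 12 rows; each row shifts and turns the commanded pose from where the row before left it, along the tool's axes as they then stand; what a row does not reach is not made up. A row lasts 1/12 s, in which the tool goes at most 41.7 mm and 7.16 degrees, less where a joint would pass 70% of its speed; a pose out of reach is approached as far as the arm can. A call with a gripper value outside its range is refused whole. "jaw" is the finger opening in m, from 0 to 0.0854, set as the call begins (left out, the last holds). The fingers move at their own pace and stop on an object; "squeeze" is the grip in N (left out, the last holds). Time passes only in rows, so rows that do not move let the fingers close. It gives the time, the measured TCP pose, the force and the opening at its end, in the units of the state.
- manip.get_obs(): the state, without advancing time (a new reading comes with each control period).
- vision.grab_frame(name): name is "scene" or "top"; returns the picture (420x560x3 uint8, red, green, blue); there is no depth.
- vision.camera_info(name): a dict with "camera_matrix" (3x3 intrinsics, pixels), "pose" (4x4, takes a point from camera to world coordinates). Camera axes: x right, y down, z forward; pixel columns grow to the right and rows downward; lengths in m; the calibration is good to about 2 mm. A picture is of the moment at which its call begins. camera_info takes no time and is no camera call.
- manip.finish_job(): hands the job in, once; it reports no verdict.
The state is a dict: "time_s": time; "qpos": joint angles; "qd": joint speeds; "joint_efforts": joint torques, N m; "tcp_pos": TCP position; "tool_rot": TCP orientation; "force": force on the tool from outside, world axes, zero at the start; "torque": the same for the moment, N m; "finger_gap": opening from 0.0 (shut) to 1.0 (fully open).
Only numpy, scipy, OpenCV 4.12 (cv2) and the standard library are available. Lean on these libraries where they do the work, as an engineer would, in place of code of your own. Each camera call takes 0.05 s, during which the arm holds its last target. There are 200 camera calls.

## Working session

There is one attempt and no reset: what is moved stays moved. The work goes in short steps, Python scripts to look and compute and a tool call to move; the robot and the scene stay as the last step left them, time stands still between calls to the robot, and variables do not carry over. Pictures are saved under pics/ and viewed, about 8 in all and at most 12, crops included, and the job is handed in when it is done.

Besides the shell and the picture viewer there is one more tool, called after "Call:" as name([rows], argument=value, ...), one row to a line, values as JSON. servo_tool: Moves the arm, as the interface text tells. Its arguments: {"type":"object","properties":{"delta_pos":{"type":"array","items":{"type":"array","items":{"type":"number"}}},"twist":{"type":"array","items":{"type":"number"}},"jaw":{"type":"number"},"squeeze":{"type":"number"}},"required":["delta_pos","twist"]}

```bash
mkdir -p pics
cat > h.py <<'E'
import numpy as np, cv2
from plant import manip, vision
def snap(n,f):
    im=vision.grab_frame(n); cv2.imwrite('pics/'+f,im[:,:,::-1]); return im
def ray(n,uv):
    c=vision.camera_info(n);K=np.array(c['camera_matrix']);T=np.array(c['pose'])
    d=T[:3,:3]@np.linalg.solve(K,[uv[0],uv[1],1.]);return T[:3,3],d
def onz(n,uv,z):
    o,d=ray(n,uv);return o+d*(z-o[2])/d[2]
def proj(n,p):
    c=vision.camera_info(n);K=np.array(c['camera_matrix']);T=np.array(c['pose'])
    q=K@(T[:3,:3].T@(np.array(p)-T[:3,3]));return q[:2]/q[2]
E
python3 - <<'E'
from h import *
np.set_printoptions(precision=4,suppress=True)
snap('top','t1.png');snap('scene','s1.png')
for n in('top','scene'):print(vision.camera_info(n))
print(manip.get_obs(),manip.grip_depth)
E
```

```text
{'camera_matrix': array([[458.2334,   0.    , 292.5929],
       [  0.    , 458.2334, 206.9528],
       [  0.    ,   0.    ,   1.    ]]), 'pose': array([[-0.0023, -0.9938,  0.1115,  0.4973],
       [-1.    ,  0.002 , -0.0025,  0.0819],
       [ 0.0023, -0.1115, -0.9938,  1.0943],
       [ 0.    ,  0.    ,  0.    ,  1.    ]])}
{'camera_matrix': array([[518.5648,   0.    , 277.237 ],
       [  0.    , 518.5648, 213.2157],
       [  0.    ,   0.    ,   1.    ]]), 'pose': array([[-0.2626,  0.8326, -0.4877,  1.1513],
       [ 0.9649,  0.2295, -0.1278,  0.199 ],
       [ 0.0055, -0.5041, -0.8636,  1.0179],
       [ 0.    ,  0.    ,  0.    ,  1.    ]])}
{'time_s': 0.1, 'qpos': array([-1.2201,  0.3991,  0.045 ,  1.5378, -0.0187,  1.2069, -0.0507]), 'qd': array([ 0.0001,  0.0005,  0.0006, -0.0038,  0.0002,  0.0004, -0.0013]), 'joint_efforts': array([  0.004 , -47.6267,   1.3706, -25.4953,   0.012 ,   0.0049,
        -0.    ]), 'tcp_pos': array([0.2823, 0.5849, 0.2304]), 'tool_rot': array([-0.0001,  0.2229,  0.9748, -0.0009]), 'force': array([0.6424, 0.1392, 0.0642]), 'torque': array([-0.0571, -0.0289, -0.0031]), 'finger_gap': 1.0007305183422999} 0.0187
```

View pics/t1.png

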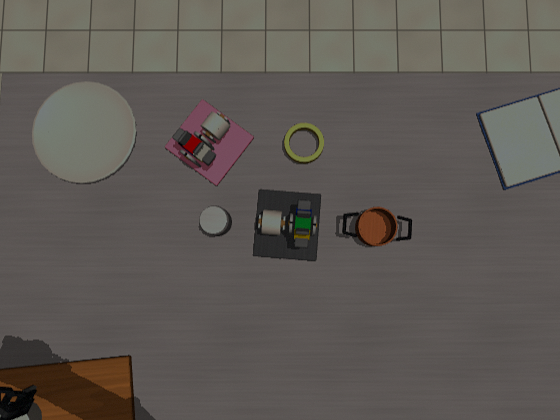

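View pics/s1.png

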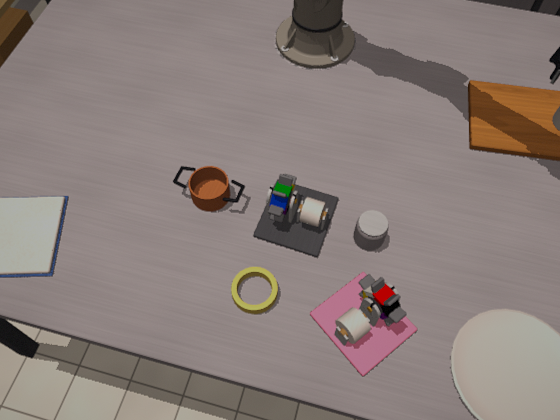

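The top view shows the black holder at about (288,225). Its wheel is at (303,225) with green up and yellow on the near side, so n=3. The label roll is on the +y side, the tin at (214,221), the pan at (376,227), the tape at (303,143), and the pink look-alike at (208,142). The scene view agrees: green is up and blue faces away from the robot.

```bash
cat > m.py <<'E'
from h import *
def green(im):
    r,g,b=[im[:,:,i].astype(int) for i in range(3)]
    m=((g>60)&(g>2*r)&(g>2*b)).astype(np.uint8)
    n,l,s,c=cv2.connectedComponentsWithStats(m); i=1+np.argmax(s[1:,4]); return c[i],s[i]
E
python3 - <<'E'
from m import *
np.set_printoptions(precision=4,suppress=True)
t=cv2.imread('pics/t1.png')[:,:,::-1];s=cv2.imread('pics/s1.png')[:,:,::-1]
for n,im in(('top',t),('scene',s)):
    c,st=green(im);print(n,c,st,onz(n,c,.102))
    g=im.max(2); sat=im.max(2).astype(int)-im.min(2)
    m=((g<58)&(sat<15)).astype(np.uint8); m=cv2.morphologyEx(m,cv2.MORPH_OPEN,np.ones((3,3)))
    k,l,ss,cc=cv2.connectedComponentsWithStats(m)
    i=l[255,285] if n=='top' else l[235,290]
    print(i,ss[i] if i else (im[255,285],im[235,290]))
    h=cv2.convexHull(np.argwhere(l==i)[:,::-1].astype(np.int32))
    P=np.array([onz(n,p[0],.012)[:2] for p in h],np.float32)
    R=cv2.minAreaRect(P);print(R,cv2.boxPoints(R))
E
```

```text
top [302.6071 222.619 ] [295 216  16  14 168] [0.5744 0.0577 0.102 ]
6 [ 253  190   68   71 2828]
((0.5771625638008118, 0.09393317997455597), (0.1516873836517334, 0.15897569060325623), 85.22816467285156) [[0.4916 0.025 ]
 [0.6501 0.0117]
 [0.6627 0.1629]
 [0.5043 0.1761]]
scene [282.7737 188.5036] [274 181  19  16 137] [0.5729 0.0589 0.102 ]
0 (array([145, 135, 133], dtype=uint8), array([70, 67, 68], dtype=uint8))
((0.4410490095615387, 0.01690918207168579), (1.1674749851226807, 1.6336071491241455), 15.640623092651367) [[-0.3413  0.6461]
 [ 0.0991 -0.927 ]
 [ 1.2234 -0.6123]
 [ 0.783   0.9608]]
```

Call:
servo_tool([
  [0,0,0],
  [0,0,0],
  [0,0,0],
  [-0.0142,-0.025,0],
  [-0.0142,-0.025,0],
  [-0.0142,-0.025,0],
  [-0.0142,-0.025,0],
  [-0.0142,-0.025,0],
  [-0.0142,-0.025,0],
  [-0.0142,-0.025,0],
  [-0.0142,-0.025,0],
  [-0.0142,-0.025,0],
], twist=[-7,-7,-7,0,0,0,0,0,0,0,0,0], jaw=0)

```text
time_s: 1.1
tcp_pos: [0.3914, 0.3489, 0.231]
tool_rot: [-0.0, 0.042, 0.999, -0.0]
force: [0.1, 0.1, 0.4]
finger_gap: 0.005
```

Call:
servo_tool([
  [-0.0142,-0.025,0],
  [-0.0142,-0.025,0],
  [-0.0142,-0.025,0],
  [-0.0142,-0.025,0],
  [-0.0142,-0.025,0],
  [-0.0142,-0.025,0],
  [-0.0142,-0.025,0],
  [-0.0142,-0.025,0],
  [-0.0142,-0.025,0],
  [-0.0142,-0.025,0],
  [-0.0142,-0.025,0],
  [0,0,0],
], twist=[0,0,0,0,0,0,0,0,0,0,0,0])

```text
time_s: 2.1
tcp_pos: [0.5257, 0.0563, 0.2312]
tool_rot: [0.001, 0.046, 0.999, -0.002]
force: [0.5, 0.0, 0.1]
finger_gap: 0.001
```

```bash
cat > st.py <<'E'
from h import *
np.set_printoptions(precision=4,suppress=True)
o=manip.get_obs();a=np.radians(-4.8);f=np.array([np.cos(a),np.sin(a)]);l=np.array([-f[1],f[0]])
d=o['tcp_pos'][:2]-[.574,.0585];q=o['tool_rot'];from scipy.spatial.transform import Rotation as R
M=R.from_quat(q[[1,2,3,0]]).as_matrix()
print('t',o['time_s'],'fwd mm',d@f*1e3,'lat',d@l*1e3,'z',o['tcp_pos'][2],'toolx yaw',np.degrees(np.arctan2(M[1,0],M[0,0])),'z',M[:,2],'F',o['force'],'gap',o['finger_gap'])
E
python3 st.py
```

```text
t 2.1 fwd mm -47.954729391000406 lat -6.248975411121701 z 0.23124353821538068 toolx yaw 174.69210598068278 z [ 0.0013 -0.004  -1.    ] F [0.4571 0.0202 0.0656] gap 0.0006387784351668352
```

Call:
servo_tool([
  [0.002,0,0],
  [0,0,0],
  [0,0,0],
], twist=[0,0,0])

```text
time_s: 2.35
tcp_pos: [0.5213, 0.0653, 0.231]
tool_rot: [-0.0, 0.04, 0.999, 0.0]
force: [-0.1, -0.2, -0.5]
finger_gap: 0.003
```

```bash
python3 st.py
```

```text
t 2.35 fwd mm -53.04463972129372 lat 2.3459087869787143 z 0.2310282811562257 toolx yaw 175.37086202861013 z [-0.0008  0.0008 -1.    ] F [-0.0704 -0.1808 -0.4843] gap 0.0026823620463765326
```

Call:
servo_tool([
  [0,-0.002,0.02],
  [0,0,0.02],
  [0,0,0.02],
  [0,0,0.02],
  [0,0,0.02],
  [0,0,0.012],
  [0,0,0.006],
  [0,0,0.003],
  [0,0,0],
  [0,0,0],
], twist=[0,0,0,0,0,0,0,0,0,0])

```text
time_s: 3.18
tcp_pos: [0.5225, 0.0623, 0.111]
tool_rot: [0.001, 0.041, 0.999, 0.0]
force: [0.6, 0.5, 0.5]
finger_gap: -0.0
```

```bash
python3 st.py; python3 -c "
from h import *
s=snap('scene','s2.png')[120:260,200:400];t=snap('top','t2.png')[150:290,220:420]
cv2.imwrite('pics/c2.png',cv2.resize(np.vstack([s,t]),None,fx=2,fy=2,interpolation=2)[:,:,::-1])"
```

```text
t 3.1833 fwd mm -51.6859073814087 lat -0.5398059984691883 z 0.11103288577279175 toolx yaw 175.27533512106157 z [ 0.0013  0.0006 -1.    ] F [0.6068 0.5244 0.5191] gap -0.0003766502889326053
```

View pics/c2.png

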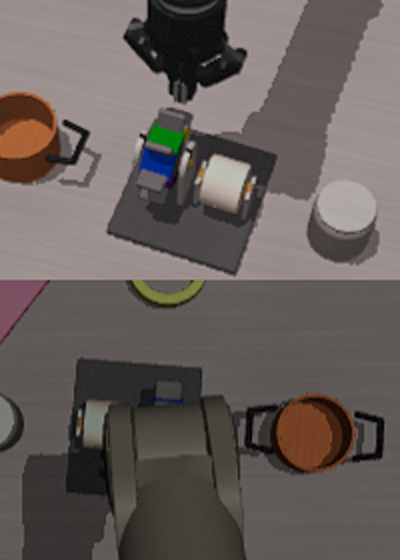

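Picture 3 shows the closed fingertips just behind the rear grey tab and in line with the wheel, with green still up. Next I push the first click.

Call:
servo_tool([
  [-0.004,0,0],
  [-0.004,0,0],
  [-0.004,0,0],
  [-0.004,0,0],
  [-0.004,0,0],
  [-0.004,0,0],
  [-0.004,0,0],
  [-0.004,0,0],
  [-0.004,0,0],
], twist=[0,0,0,0,0,0,0,0,0])

```text
time_s: 4.03
tcp_pos: [0.5586, 0.0586, 0.1103]
tool_rot: [0.0, 0.042, 0.999, 0.0]
force: [-0.4, -0.7, 0.1]
finger_gap: -0.004
```

Call:
servo_tool([
  [-0.004,0,0],
  [-0.004,0,0],
  [-0.004,0,0],
  [-0.002,0,0],
  [0,0,0],
  [0,0,0],
], twist=[0,0,0,0,0,0])

```text
time_s: 4.53
tcp_pos: [0.5717, 0.0575, 0.1102]
tool_rot: [-0.0, 0.042, 0.999, -0.0]
force: [-0.0, -1.6, 0.2]
finger_gap: 0.001
```

```bash
python3 st.py; python3 -c "
from h import *
s=snap('scene','s3.png')[120:260,200:400]
cv2.imwrite('pics/c3.png',cv2.resize(s,None,fx=3,fy=3,interpolation=2)[:,:,::-1])"
```

```text
t 4.5333 fwd mm -2.233121951742685 lat -1.2213448619032719 z 0.11020139805678789 toolx yaw 175.22622115085423 z [-0.0002  0.     -1.    ] F [-0.0067 -1.6146  0.1671] gap 0.0005409479943187938
```

View pics/c3.png

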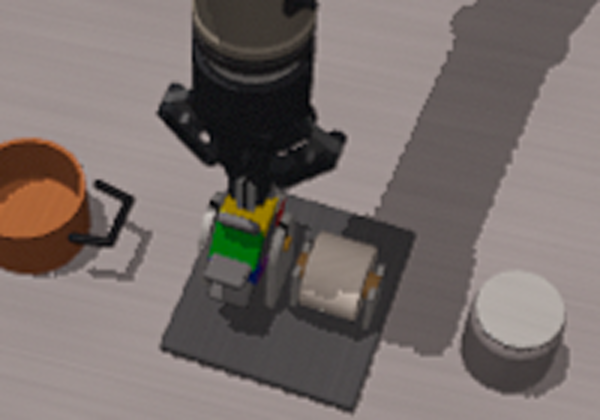

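Picture 4: yellow is now up with green in front, so one click is done. I lift over, go back and repeat.

Call:
servo_tool([
  [0,0,-0.01],
  [0,0,-0.02],
  [0,0,0],
  [0.012,0.001,0],
  [0.012,0,0],
  [0.013,0,0],
  [0.012,0,0],
  [0,0,0],
  [0,0,0],
  [0,0,0.015],
  [0,0,0.015],
  [0,0,0],
], twist=[0,0,0,0,0,0,0,0,0,0,0,0])

```text
time_s: 5.58
tcp_pos: [0.522, 0.0623, 0.1082]
tool_rot: [-0.002, 0.042, 0.999, -0.001]
force: [-0.7, 0.6, -1.3]
finger_gap: 0.001
```

```bash
python3 st.py; python3 -c "
from h import *
s=snap('scene','s4.png')[120:260,200:400]
cv2.imwrite('pics/c4.png',cv2.resize(s,None,fx=3,fy=3,interpolation=2)[:,:,::-1])"
```

```text
t 5.5833 fwd mm -52.10977819516621 lat -0.5695833216134806 z 0.1082295181119472 toolx yaw 175.22755231466718 z [-0.0035 -0.0011 -1.    ] F [-0.72    0.5921 -1.3279] gap 0.001179654001590034
```

View pics/c4.png

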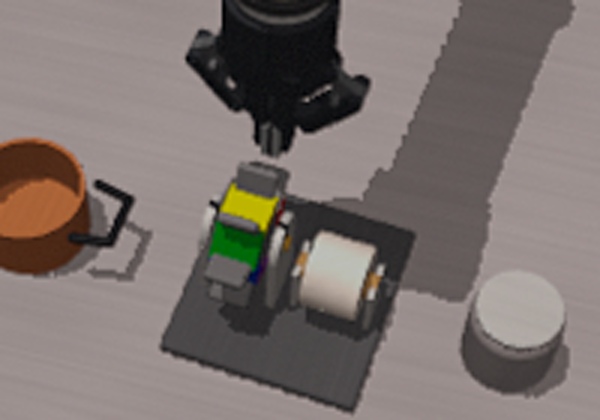

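Picture 5: yellow is seated on top and the fingertip is behind the next tab. Second click, with the same stroke, lift and return:

Call:
servo_tool([
  [-0.004,0,0],
  [-0.004,0,0],
  [-0.004,0,0],
  [-0.004,0,0],
  [-0.004,0,0],
  [-0.004,0,0],
  [-0.004,0,0],
  [-0.004,0,0],
  [-0.004,0,0],
], twist=[0,0,0,0,0,0,0,0,0])

```text
time_s: 6.38
tcp_pos: [0.5597, 0.0596, 0.1104]
tool_rot: [0.0, 0.042, 0.999, 0.0]
force: [0.6, 0.2, -0.3]
finger_gap: -0.002
```

Call:
servo_tool([
  [-0.004,0,0],
  [-0.004,0,0],
  [-0.004,0,0],
  [-0.002,0,0],
  [0,0,0],
  [0,0,0],
], twist=[0,0,0,0,0,0])

```text
time_s: 6.88
tcp_pos: [0.5727, 0.0584, 0.1102]
tool_rot: [-0.0, 0.042, 0.999, 0.0]
force: [0.2, 1.2, 0.6]
finger_gap: -0.001
```

Call:
servo_tool([
  [0,0,-0.01],
  [0,0,-0.02],
  [0,0,0],
  [0.012,0.001,0],
  [0.012,0,0],
  [0.013,0,0],
  [0.012,0,0],
  [0,0,0],
  [0,0,0],
  [0,0,0.015],
  [0,0,0.015],
  [0,0,0],
], twist=[0,0,0,0,0,0,0,0,0,0,0,0])

```text
time_s: 7.88
tcp_pos: [0.5231, 0.0632, 0.1082]
tool_rot: [-0.002, 0.042, 0.999, -0.001]
force: [0.1, 0.4, 0.2]
finger_gap: -0.001
```

```bash
python3 st.py; python3 -c "
from h import *
s=snap('scene','s5.png')[120:260,200:400]
cv2.imwrite('pics/c5.png',cv2.resize(s,None,fx=3,fy=3,interpolation=2)[:,:,::-1])"
```

```text
t 7.8833 fwd mm -51.132591685569665 lat 0.44803684211317846 z 0.10822379456300543 toolx yaw 175.23150599999553 z [-0.0035 -0.0011 -1.    ] F [0.1209 0.3872 0.2059] gap -0.001087193472643653
```

View pics/c5.png

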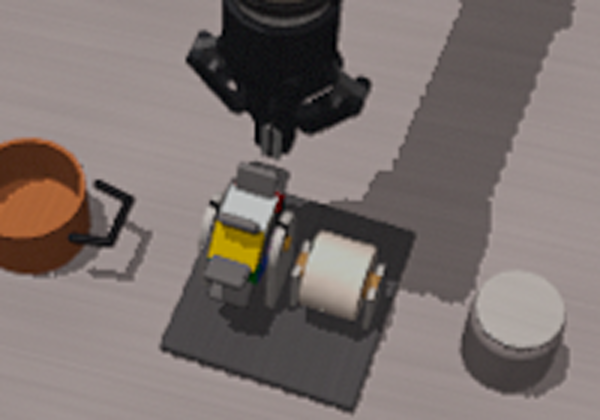

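Picture 6: white is up and yellow in front. This is the last click, after which I lift straight up and withdraw.

Call:
servo_tool([
  [-0.004,0,0],
  [-0.004,0,0],
  [-0.004,0,0],
  [-0.004,0,0],
  [-0.004,0,0],
  [-0.004,0,0],
  [-0.004,0,0],
  [-0.004,0,0],
  [-0.004,0,0],
], twist=[0,0,0,0,0,0,0,0,0])

```text
time_s: 8.68
tcp_pos: [0.5607, 0.0604, 0.1104]
tool_rot: [0.0, 0.042, 0.999, 0.0]
force: [-0.1, -0.4, 1.2]
finger_gap: 0.002
```

Call:
servo_tool([
  [-0.004,0,0],
  [-0.004,0,0],
  [-0.004,0,0],
  [-0.001,0,0],
  [0,0,0],
  [0,0,0],
  [0,0,0],
], twist=[0,0,0,0,0,0,0])

```text
time_s: 9.27
tcp_pos: [0.5726, 0.0594, 0.1102]
tool_rot: [-0.0, 0.042, 0.999, 0.0]
force: [-0.7, 0.1, -0.2]
finger_gap: -0.003
```

Call:
servo_tool([
  [0,0,-0.01],
  [0,0,-0.02],
  [0,0,-0.02],
  [0,0,-0.02],
  [0,0,-0.02],
  [0.02,0,-0.02],
  [0.025,0,0],
  [0.025,0,0],
  [0.025,0,0],
  [0.02,0,0],
  [0,0,0],
  [0,0,0],
], twist=[0,0,0,0,0,0,0,0,0,0,0,0])

```text
time_s: 10.27
tcp_pos: [0.4579, 0.0692, 0.2212]
tool_rot: [0.001, 0.041, 0.999, 0.001]
force: [0.2, -0.1, 0.3]
finger_gap: 0.001
```

```bash
python3 st.py; python3 -c "
from h import *
s=snap('scene','s6.png');t=snap('top','t6.png')
c=cv2.resize(s[160:230,240:340],None,fx=4,fy=4,interpolation=2)
cv2.imwrite('pics/c6.png',np.vstack([c,cv2.resize(s[120:320,140:400],(400,308))])[:,:,::-1])
a=cv2.imread('pics/s1.png')[:,:,::-1]
def cen(im,n,z,f):
    r,g,b=[im[:,:,i].astype(int) for i in range(3)];m=f(r,g,b).astype(np.uint8)
    k,l,ss,cc=cv2.connectedComponentsWithStats(m);i=1+np.argmax(ss[1:,4]);return cc[i],ss[i,4]
for nm,f in (('tape',lambda r,g,b:(r>120)&(g>120)&(b<90)),('pan',lambda r,g,b:(r>90)&(r>1.8*g)&(g>1.2*b))):
    print(nm,cen(a[:,120:330],0,0,f),cen(s[:,120:330],0,0,f))
for nm,R in (('holder',(175,255,250,345)),('tin',(205,250,350,392)),('pan',(160,215,170,248)),('tape',(262,318,225,285))):
    g=[cv2.cvtColor(np.ascontiguousarray(x[R[0]:R[1],R[2]:R[3]]),cv2.COLOR_RGB2GRAY).astype(np.float32) for x in (a,s)]
    print(nm,cv2.phaseCorrelate(*g))
"
```

```text
t 10.2667 fwd mm -116.60748629630912 lat 0.924683363643017 z 0.2212392680786546 toolx yaw 175.2793544475117 z [ 0.0016  0.0012 -1.    ] F [ 0.1762 -0.1401  0.2613] gap 0.0008422380958663295
tape (array([134.74702381, 285.31547619]), np.int32(336)) (array([151.53333333, 295.77777778]), np.int32(45))
pan (array([ 84.75      , 181.28888889]), np.int32(180)) (array([ 85.35403727, 180.37888199]), np.int32(161))
holder ((0.06848486064358639, -0.21151004004487106), 0.6775196741024653)
tin ((0.4835260961389949, 0.4818811478195535), 0.992613437793873)
pan ((0.004332000134667169, -0.009131498880886824), 0.9834183611472448)
tape ((0.027863016499992455, 0.045702937137605204), 1.0014804196357727)
```

View pics/c6.png

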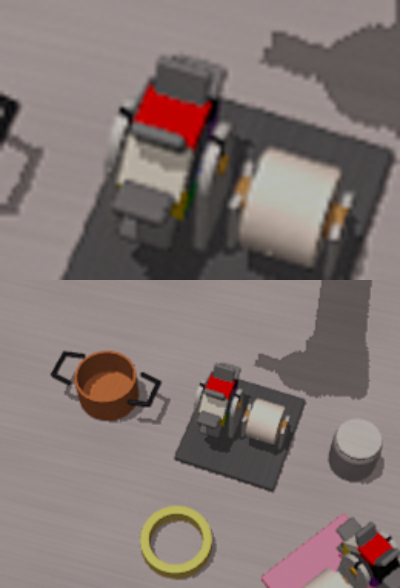

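Picture 7: red is up between the index lines with white in front, and the arm is clear. Everything stands where it did.

```bash
python3 -c "
from plant import manip
print(manip.finish_job())"
```

```text
the job is handed in; nothing more can be done
None
```

The day wheel started with green up. Three gentle flicks with the closed fingertips took it through yellow and white to red. I then lifted clear, backed off about 117 mm at 0.22 m height, and handed the job in at about 10.3 s.

**Final checks**
- **Wheel:** the last picture shows red up, sitting the same way the earlier colours did at their clicks. I judged this by eye and did not measure the wheel's angle.
- **Force:** end-of-move readings never passed about 2 N. I did not see the force within each move.
- **Holder and bystanders:** comparing the first and last scene images, the holder, pan and tape shifted by 0.2 pixel or less. The tin showed about 0.5 pixel each way, which is roughly 1 mm.
- **One check disagreed:** a colour-based position for the tape moved by tens of pixels. Its mask had shrunk from 336 to 45 pixels, so I put it down to changed lighting. The direct image comparison showed the tape had not moved.

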